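Seat an opened phone in a cam-lever clamp and lock it with one finger

ROBOT

A 6-joint arm with a two-finger parallel gripper is mounted at the origin on a cart in front of the work surface, level with it; the furniture and walls round the work are solid. World frame = base frame: x ahead of the robot, y to its left, z up, the work surface at z = 0. Lengths are in mm, angles in rad, forces in N, time in s.
With the tool pointing down it reaches from about 250 to 850 mm from the base axis. Payload 12.5 kg.
Tool frame: the origin (TCP) lies at the very end of the fingers, on their centre line; the grasp point (between the pads) lies 19 mm behind it; z points along the fingers, y is the line along which they close (so a half turn about z gives the same grasp; the last joint's range is limited). The gripper opens to 93 mm and grips with 3 to 60 N. Pads are 15 mm wide; open, the fingers measure 128 mm over their backs; the gripper's body (75 mm by 188 mm) begins 65 mm behind the grasp point.
Start: joints at [1.076, 0.351, 1.652, -0, 1.139, -0.085], TCP at [219.102, 504.459, 218.633] pointing down, gripper open.
Joint ranges: [-2.75, 2.75], [-0.79, 2.1], [0.01, 2.65], [-1.57, 4.71], [0.07, 3.14], [-2.87, 2.87]. Speed limits (rad/s): [2.22, 2.22, 2.79, 3.14, 3.14, 3.14].

INTERFACE

Orientations are given as a 3x3 rotation matrix whose columns are the frame's x, y, z axes.
In Python, from rig import r, camrig, workorder gives the robot as it stands (r), with the cameras (camrig) and the job (workorder).
- The arm moves only by the shell command python3 nudge.py 'ROWS' [FORCE]. ROWS is a JSON list of rows, 1 to 5 of them, each written [opening, [dx, dy, dz], turn]: the finger opening in mm, then dx, dy, dz in shares of the most that a row can go, 1 being 62.5 mm, then a turn about the tool's z in fractions of the full range, 1 being 90 degrees; each row shifts and turns the commanded pose from where the row before left it, along the tool's axes as they then stand; what a row does not reach is not made up. A row lasts 1/8 s, in which the tool goes at most 62.5 mm and 0.188 rad, less where a joint would pass 70% of its speed; a pose out of reach is approached as far as the arm can. The fingers move at their own pace and stop on an object; FORCE is the grip in N (left out, the last holds). Time passes only in rows, so rows that do not move let the fingers close. It prints the time, the measured TCP pose, the force, the opening and the grip force at its end. Input that does not fit is refused with a message, and nothing moves.
- r.read_state(): the state, without advancing time (a new reading comes with each control period).
- camrig.snapshot(name): name is "side" or "top" or "wrist"; returns (picture, depth): 384x512x3 uint8, blue, green, red; 384x512 float32, mm along the optical axis (not along the pixel's ray), 0 where there is no reading.
- camrig.get_calibration(name): a dict with "mtx" (3x3 intrinsics, pixels), "world_from_camera" (4x4, takes a point from camera to world coordinates). Camera axes: x right, y down, z forward; pixel columns grow to the right and rows downward; lengths in mm; the calibration is good to about 2 mm. The wrist camera is an equidistant fisheye: a pixel r from the principal point sees the ray r / f radians off the axis. A picture is of the moment at which its call begins: read the wrist's pose just before it. get_calibration takes no time and is no camera call; for the wrist camera it gives the pose at the moment of the call.
- workorder.finish_job(): hands the job in; it is judged then, once.
The state is a dict: "clock": time; "q": joint angles; "qd": joint speeds; "tau": joint torques, N m; "position": TCP position; "orientation": TCP orientation; "ft_force": force on the tool from outside, world axes, zero at the start; "torque": the same for the moment, N m; "finger_gap": finger opening in mm; "gripper_force": force on a finger pad.
Only numpy, scipy, OpenCV 4.12 (cv2) and the standard library are available. Lean on these libraries where they do the work, as an engineer would, in place of code of your own. Each camera call takes 0.05 s, during which the arm holds its last target. There are 200 camera calls.

TASK

The opened phone lies loose between the jaws of the aluminium phone clamp, short of the clamp's end stop. With a fingertip, slide the phone along its strips until its end is home against the end stop; then put one finger to the clamp's cam lever and push it round as far as it goes, so that the jaws hold the phone there. Only push: pick nothing up, and leave the tools and jars around the clamp where they are.

Things in the scene. Friction and masses are not known exactly. Their poses are not given: they have to be found in the camera images.
- phone_clamp: Phone clamp, fixed to the bench: aluminium base plate 136 x 190 x 8 mm on feet, its top 12 mm above the bench, spanning x -72..+64, y -95..+95 mm from the origin, which lies on the bench under its middle. +x points away from the robot (turned up to 0.35 rad either way), +y to the robot's left. The plate's -y end is open. Bars on it stand 30 mm above the bench
- end_stop (a point): Middle of the face of the end stop bar across the clamp's +y end, at x = +16, y = +70 mm of the clamp, 19 mm above the bench. The phone is home when its end touches this face. Same axes as the clamp
- rear_jaw (a point): Middle of the gripping face of the fixed rear jaw bar, which runs along the clamp's y: x = +45, y = +18 mm of the clamp, 19 mm above the bench; the bar covers y -30 to +66 mm, as does the front jaw facing it
- phone_body: Opened phone, circuit board showing: dark flat slab 122 x 58 mm, 6 mm thick at the edges, 0.12 kg, carried 19 mm above the bench by two strips 7 mm high (bare plate between, clamp x -2..+33); its free end sticks out of the jaws at the clamp's -y. Origin: centre of its underside; own +x (long axis) points to the end stop. Starts 15 to 45 mm short of it, about 5 mm of play between the jaws
- cam_lever (a joint): Angle of the cam lever about its upright pivot (rad): 0 = open, sticking straight out over the clamp's front edge (clamp's -x); it grows clockwise seen from above; 1.57 = fully closed, lying along the clamp's front towards its +y. Starts at 0 to 0.35. Takes about 0.1 to 0.15 N m and stays where it is left; its eccentric moves the front jaw in by 5 mm per rad
- lever_pivot (a point): The lever's pivot axis, at x = -61, y = +18 mm of the clamp, 26 mm above the bench; the bolt head there stands to 38 mm
- lever_grip (a point): Middle of the lever's black plastic grip, on its axis, 72 mm from the pivot, 26 mm above the bench. The grip is round, 13 to 17 mm thick (about 18 to 34 mm above the bench), from 42 to 93 mm from the pivot; nearer the pivot the arm is a steel bar 11 mm wide
- stop_pin (a point): Top of the steel pin (7 mm thick, standing on the plate to 24 mm above the bench) beside which the closed lever comes to rest, at x = -51, y = +70 mm of the clamp
- clamp_jaw: Sliding front jaw, an aluminium bar 95 mm long along the clamp's y, moved along the clamp's x by the lever only. Its rubber-faced pad is sprung (up to 4 mm of give) and presses the phone against the rear jaw with 5 to 9 N once the lever is closed. Origin: middle of the bar's inner side, on the plate, at x = -29 mm (open) to -21 mm (closed), y = +18 mm of the clamp
- side_cutters: Side cutters with red handles, 44 x 108 x 10 mm, lying behind the clamp; leave alone. Origin: centre of the underside
- driver_blue: Small blue precision screwdriver, 10 x 120 x 10 mm, lying near the bench edge in front of the clamp on the left; leave alone. Origin: centre of the underside
- tweezers_steel: Steel tweezers, 15 x 136 x 9 mm, lying to the left of the clamp; leave alone. Origin: centre of the underside
- solder_spool: Solder spool with blue flanges, 48 mm across, 36 mm high, standing behind the clamp to the right; leave alone. Origin: centre of the underside
- flux_jar: White jar with a screw cap, 43 mm across, 36 mm high, standing behind the clamp on the left; leave alone. Origin: centre of the underside
- tape_black: Small roll of black tape lying flat, 53 mm across, 19 mm high, on the mat to the right of the clamp; leave alone. Origin: centre of the underside

How it is judged:
By the outcome, as a careful person would: the job done as asked, in the order asked, and still so for the second after the job is handed in, with the robot touching nothing.
It also fails if it takes over 42 s, if anything falls off the work surface, if the arm or the gripper's body presses on something with over 40 N, if the wrist force passes 120 N, or if a joint passes its speed limit or range.

## Working session

There is one attempt and no reset: what is moved stays moved. The work goes in short steps, Python scripts to look and compute and a shell command to move; the robot and the scene stay as the last step left them, time stands still between calls to the robot, and variables do not carry over. Pictures are saved under pics/ and viewed, at most 10 in all, crops included, and the job is handed in when it is done.

```bash
ls; mkdir -p pics
cat > h.py <<'E'
import numpy as np, cv2
from rig import r, camrig, workorder
def shot(n,f=None):
    c=camrig.get_calibration(n); p,d=camrig.snapshot(n)
    if f: cv2.imwrite('pics/'+f,p)
    np.savez('/tmp/'+n,p=p,d=d,K=c['mtx'],T=c['world_from_camera']); return p,d,np.array(c['mtx']),np.array(c['world_from_camera'])
def plane(u,v,z,K,T):
    d=T[:3,:3]@np.array([(u-K[0,2])/K[0,0],(v-K[1,2])/K[1,1],1]); o=T[:3,3]
    return o+d*(z-o[2])/d[2]
def cloud(d,K,T):
    v,u=np.indices(d.shape); P=np.stack([(u-K[0,2])/K[0,0]*d,(v-K[1,2])/K[1,1]*d,d],-1)
    W=P@T[:3,:3].T+T[:3,3]; W[d==0]=np.nan; return W
E
python3 - <<'E'
from h import *
for n in('top','side'):
    p,d,K,T=shot(n,n+'0.png'); print(n,K,T.round(2))
s=r.read_state();print(s['clock'],s['orientation'],s['ft_force'],s['finger_gap'])
E
```

```text
nudge.py
pics
rig.py
top [[430.92328227   0.         252.0491646 ]
 [  0.         430.92328227 189.05538611]
 [  0.           0.           1.        ]] [[-3.00000e-02 -9.90000e-01  1.70000e-01  4.46180e+02]
 [-1.00000e+00  3.00000e-02 -0.00000e+00  4.40000e+00]
 [-0.00000e+00 -1.70000e-01 -9.90000e-01  1.03253e+03]
 [ 0.00000e+00  0.00000e+00  0.00000e+00  1.00000e+00]]
side [[355.41116188   0.         256.2023356 ]
 [  0.         355.41116188 189.91695109]
 [  0.           0.           1.        ]] [[-1.0000e+00 -3.0000e-02  7.0000e-02  5.5716e+02]
 [-7.0000e-02  5.3000e-01 -8.5000e-01  6.9551e+02]
 [-1.0000e-02 -8.5000e-01 -5.3000e-01  5.0711e+02]
 [ 0.0000e+00  0.0000e+00  0.0000e+00  1.0000e+00]]
0.1 [[-9.17211524e-01  3.98400310e-01 -4.62377402e-04]
 [ 3.98400570e-01  9.17211119e-01 -8.65509781e-04]
 [ 7.92783292e-05 -9.78066966e-04 -9.99999519e-01]] [-0.69152055 -0.60450038 -0.55828323] 92.90942929086447
```

View pics/top0.png

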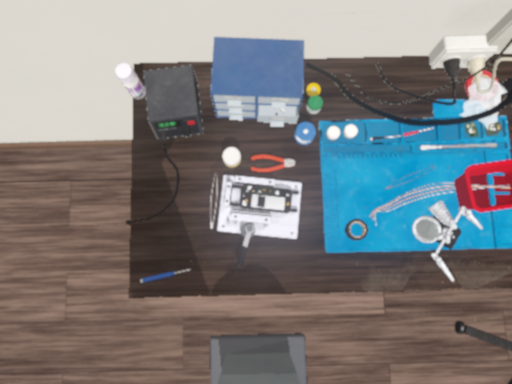

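View pics/side0.png

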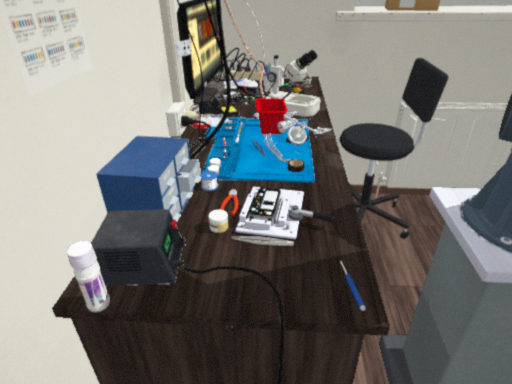

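The top view shows the clamp plate at u 217–301, v 177–239, with the lever pointing down at (243,250), the tweezers left at u≈214, and the cutters and jar above. Next I measure it and look closer.

Run:
```python
from h import *
z=np.load('/tmp/top.npz');p,d,K,T=[z[k] for k in 'pdKT']
W=cloud(d,K,T)
g=p.min(2); m=((g>120)).astype(np.uint8); m[:, :205]=0;m[:,310:]=0;m[:168]=0;m[262:]=0
m=cv2.morphologyEx(m,cv2.MORPH_CLOSE,np.ones((3,3)))
n,l,s,c=cv2.connectedComponentsWithStats(m); print(s,c.round(0))
i=1+np.argmax(s[1:,4]); ys,xs=np.where(l==i)
R=cv2.minAreaRect(np.stack([xs,ys],1).astype(np.float32)); print(R)
for b in cv2.boxPoints(R): print(b,plane(b[0],b[1],12,K,T).round(1), W[int(b[1]),int(b[0])])
cv2.imwrite('pics/top0c.png',cv2.resize(p[165:275,200:315],None,fx=5.2,fy=5.2,interpolation=cv2.INTER_CUBIC))
```

```text
[[     0      0    512    384 192041]
 [   210    174     93     74   4567]] [[255. 191.]
 [257. 208.]]
((254.2736053466797, 211.79246520996094), (90.97172546386719, 71.68367004394531), 4.635463237762451)
[206.03993 243.84108] [489.9 116.   12. ] [492.55552985 117.78153307  -3.5160921 ]
[211.83311 172.39189] [661.  100.2  12. ] [665.08341426 103.59405545  -2.26609804]
[302.50726 179.74385] [ 636.6 -118.    12. ] [ 640.92933774 -118.36703324   -0.90850993]
[296.7141  251.19304] [466.8 -96.3  12. ] [467.54950129 -95.92030015  -0.77147111]
```

View pics/top0c.png

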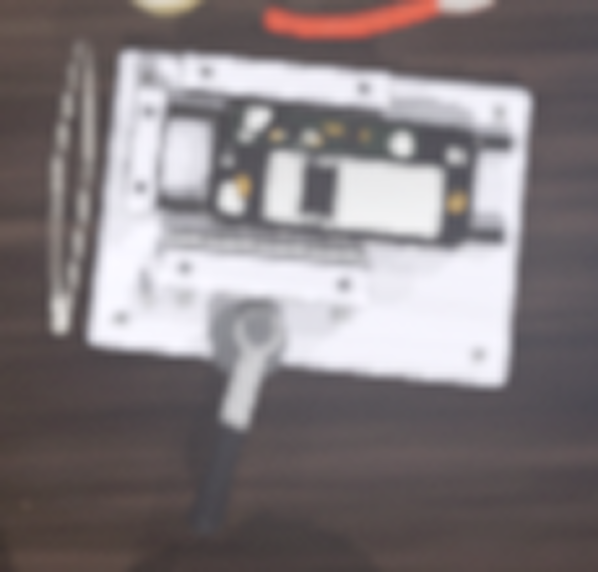

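The crop shows plate corners at (120,48), (530,92), (505,385) and (88,345). The phone runs from x≈160 to 475, with its right end near x≈472. The stop bar is at x≈150, and the lever goes from (258,325) to (205,525).

Run:
```python
from h import *
z=np.load('/tmp/top.npz');p,d,K,T=[z[k] for k in 'pdKT']
f=lambda x,y,h:plane(200+(x+.5)/5.2-.5,165+(y+.5)/5.2-.5,h,K,T)[:2]
src=np.array([[64,95],[64,-95],[-72,-95],[-72,95]],float)
dst=np.array([f(120,48,12),f(530,92,12),f(505,385,12),f(88,345,12)])
a=src-src.mean(0);b=dst-dst.mean(0)
th=np.arctan2((a[:,0]*b[:,1]-a[:,1]*b[:,0]).sum(),(a*b).sum())
R=np.array([[np.cos(th),-np.sin(th)],[np.sin(th),np.cos(th)]]);t=dst.mean(0)-R@src.mean(0)
print('th',th,'t',t,'res',(src@R.T+t-dst).round(1), np.linalg.norm(np.diff(dst,axis=0),axis=1))
C=lambda P:((P-t)@R).round(1)
for n,q in dict(pr1=(475,125,25),pr2=(468,245,25),pl1=(163,105,25),pl2=(155,205,25),piv=(258,325,38),tip=(205,527,26),stop=(162,150,30)).items():print(n,C(f(*q)),f(*q).round(1))
print(camrig.get_calibration('wrist'))
s=r.read_state();print(s['position'])
```

```text
th -0.12920926261663498 t [579.65013145 -12.50234781] res [[-1.4 -0.6]
 [ 0.4  0.3]
 [-0.   0.2]
 [ 1.   0.1]] [191.18373901 135.59289679 190.02183294]
pr1 [ 43.4 -70.5] [613.6 -88. ]
pr2 [-11.7 -72.1] [558.7 -82.5]
pl1 [38.3 72. ] [626.9  54. ]
pl2 [-7.8 70.6] [581.   58.5]
piv [-58.2  18.4] [524.3  13.2]
tip [-148.4   32.8] [436.7  39.1]
stop [16.8 69.9] [605.4  54.6]
{'mtx': array([[297.31863964,   0.        , 255.786745  ],
       [  0.        , 297.31863964, 193.582426  ],
       [  0.        ,   0.        ,   1.        ]]), 'world_from_camera': array([[ 3.98309936e-01,  8.75762419e-01,  2.72744168e-01,
         1.42423622e+02],
       [ 9.17249893e-01, -3.79854999e-01, -1.19844958e-01,
         5.38475374e+02],
       [-1.35247481e-03,  2.97909996e-01, -9.54593005e-01,
         3.83406926e+02],
       [ 0.00000000e+00,  0.00000000e+00,  0.00000000e+00,
         1.00000000e+00]])}
[218.97227603 504.21495679 218.18655772]
```

Plate sides come out at 190 x 136 mm and the pivot and stop land where the spec puts them, so the pose is good. The phone's free end is at clamp y≈-71, about 20 mm short of the stop. Moving over now.

Careful with the scale: shifts go in shares of 62.5 mm and turns go in shares of 90 degrees. That gives: -48 mm is -0.768, -35 mm is -0.56.

```bash
python3 nudge.py '[[0, [-0.768, -0.56, 0], 0], [0, [-0.768, -0.56, 0], 0], [0, [-0.768, -0.56, 0], 0], [0, [-0.768, -0.56, 0], 0], [0, [-0.768, -0.56, 0], 0]]' 20; python3 nudge.py '[[0, [-0.768, -0.56, 0], 0], [0, [-0.768, -0.56, 0], 0], [0, [-0.768, -0.56, 0], 0], [0, [-0.768, -0.56, 0], 0], [0, [-0.768, -0.56, 0], 0]]'
cat >> h.py <<'E'
th=-0.1292;t=np.array([579.65,-12.5]);Rc=np.array([[np.cos(th),-np.sin(th)],[np.sin(th),np.cos(th)]])
def go(cx,cy,z,yaw=None):
    "clamp target -> remaining tool-axis shift; yaw = tool y angle relative to clamp y (ccw)"
    s=r.read_state();O=np.array(s['orientation']);P=np.array(s['position'])
    w=np.r_[Rc@[cx,cy]+t,z]-P
    a=np.arctan2(O[1,1],O[0,1])-(np.pi/2+th)
    print('clock',s['clock'],'clamp xy',((P[:2]-t)@Rc).round(1),'z',P[2].round(1),'shift',(O.T@w).round(1),'yaw rel',round(a,3),'F clamp',(np.array(s['ft_force'])[:2]@Rc).round(1),'q6',s['q'][5].round(2))
E
python3 -c "
from h import *
go(15,-100,100)"
```

```text
clock: 0.72
position: [370.1, 246.6, 218.6]
orientation: [[-0.917, 0.398, 0.0], [0.398, 0.917, 0.0], [-0.0, 0.0, -1.0]]
ft_force: [1.2, 0.6, 0.3]
finger_gap: 47.7
gripper_force: 0.0
clock: 1.35
position: [520.5, -9.7, 218.5]
orientation: [[-0.917, 0.399, -0.0], [0.399, 0.917, 0.0], [0.0, 0.0, -1.0]]
ft_force: [-1.1, 1.1, -0.1]
finger_gap: 0.9
gripper_force: 0.0
clock 1.35 clamp xy [-59.   -4.9] z 218.5 shift [-97.5 -70.9 118.5] yaw rel -0.281 F clamp [-1.3  1. ] q6 -1.27
```

Converted, -48 mm is -0.768, -35 mm is -0.56, -0.14 rad / 1.5708 = -0.0891.

```bash
python3 nudge.py '[[0, [-0.768, -0.56, 0], 0], [0, [-0.768, -0.56, 0], 0], [0, [0, 0, 0.48], -0.0891], [0, [0, 0, 0.48], -0.0891], [0, [0, 0, 0.48], 0]]'; python3 -c "
from h import *
go(15,-104,60)
p,d,K,T=shot('wrist','w1.png')"
```

```text
clock: 1.98
position: [579.8, -110.4, 127.3]
orientation: [[-0.992, 0.128, -0.001], [0.128, 0.992, 0.0], [0.001, 0.0, -1.0]]
ft_force: [-0.5, 0.3, 2.1]
finger_gap: 0.5
gripper_force: 0.0
clock 1.975 clamp xy [ 12.7 -97. ] z 127.3 shift [-2.3 -7.  67.3] yaw rel 0.001 F clamp [-0.5  0.3] q6 -1.71
```

View pics/w1.png

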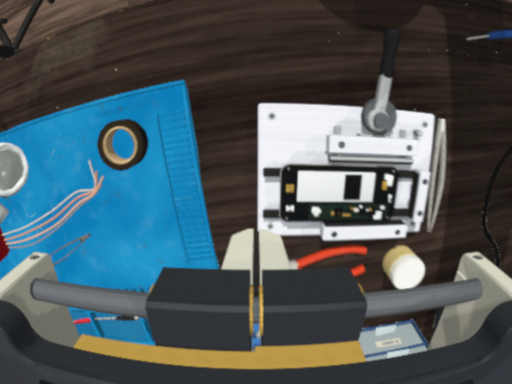

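The wrist view shows the whole clamp: plate corner at (259,103), phone free end at u≈281 (v 166–221), lever pivot at (379,117) and lever tip at (392,30). Checking these against the model.

Run:
```python
from h import *
z=np.load('/tmp/wrist.npz');K,T=z['K'],z['T']
def fe(u,v,h):
    a=np.array([u-K[0,2],v-K[1,2]])/K[0,0];q=np.linalg.norm(a)
    d=T[:3,:3]@np.r_[np.sin(q)*a/q,np.cos(q)];o=T[:3,3];P=o+d*(h-o[2])/d[2]
    return ((P[:2]-t)@Rc).round(1)
for n,q in dict(c1=(259,103,12),c2=(436,113,12),c4=(258,235,12),piv=(379,117,38),tip=(392,30,26),ph1=(285,166,25),ph2=(281,220,25),phf1=(392,168,25),phf2=(391,222,25),stop=(414,190,30),grip=(387,55,30)).items():print(n,fe(*q))
```

```text
c1 [-71.6 -93.4]
c2 [-73.1  94.6]
c4 [ 61.7 -93.9]
piv [-63.6  14.2]
tip [-149.7   32.2]
ph1 [-14.1 -69.4]
ph2 [ 39.5 -71.6]
phf1 [-14.1  38.4]
phf2 [43.7 45.9]
stop [ 7. 65.]
grip [-122.9   24.5]
```

Both views agree within 2–3 mm, so I lower the closed fingers behind the phone's free end.

Converted, 40 mm is 0.64, 24 mm is 0.384.

```bash
python3 nudge.py '[[0, [-0.024, -0.032, 0.64], 0], [0, [0, 0, 0.64], 0], [0, [0, 0, 0.384], 0], [0, [0, 0, 0.096], 0], [0, [0, 0, 0], 0]]'; python3 -c "
from h import *
go(14,-97,17)
p,d,K,T=shot('wrist','w2.png')"
```

```text
clock: 2.65
position: [581.6, -112.5, 19.3]
orientation: [[-0.992, 0.129, 0.0], [0.129, 0.992, -0.0], [-0.0, -0.0, -1.0]]
ft_force: [-0.0, 0.1, -0.3]
finger_gap: 0.6
gripper_force: 0.0
clock 2.65 clamp xy [ 14.9 -98.9] z 19.3 shift [0.9 1.9 2.3] yaw rel -0.001 F clamp [-0.   0.1] q6 -1.71
```

View pics/w2.png

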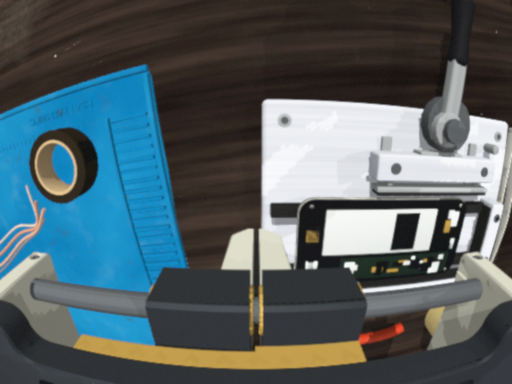

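The fingertip is just short of the phone's end (finger edge at u≈287, phone end at u≈300). Pushing along +y, gently.

Converted, 4 mm is 0.064, 3 mm is 0.048.

```bash
python3 nudge.py '[[0, [0, 0.064, 0.032], 0], [0, [0, 0.064, 0], 0], [0, [0, 0.064, 0], 0], [0, [0, 0.064, 0], 0], [0, [0, 0.048, 0], 0]]'; python3 nudge.py '[[0, [0, 0.048, 0], 0], [0, [0, 0.048, 0], 0], [0, [0, 0.032, 0], 0], [0, [0, 0.016, 0], 0], [0, [0, 0, 0], 0]]'; python3 -c "
from h import *
go(14,-69.5,17)"
```

```text
clock: 3.32
position: [584.0, -93.5, 16.8]
orientation: [[-0.992, 0.129, 0.0], [0.129, 0.992, -0.0], [-0.0, -0.0, -1.0]]
ft_force: [-1.3, -1.3, 1.8]
finger_gap: 0.4
gripper_force: 1.2
clock: 3.95
position: [585.0, -84.7, 16.7]
orientation: [[-0.992, 0.129, 0.0], [0.129, 0.992, 0.0], [-0.0, 0.0, -1.0]]
ft_force: [0.3, -1.1, 2.9]
finger_gap: 0.5
gripper_force: 1.6
clock 3.95 clamp xy [ 14.6 -70.9] z 16.7 shift [ 0.6  1.4 -0.3] yaw rel -0.001 F clamp [ 0.4 -1.1] q6 -1.66
```

Converted, 0.8 mm is 0.0128.

```bash
python3 nudge.py '[[0, [0, 0.0128, 0], 0], [0, [0, 0.0128, 0], 0]]'|grep -E 'pos|ft'; python3 nudge.py '[[0, [0, 0.0128, 0], 0], [0, [0, 0.0128, 0], 0]]'|grep -E 'pos|ft'; python3 -c "
from h import *
go(14,-69.5,17)"
```

```text
position: [585.2, -83.2, 16.7]
ft_force: [-0.8, -3.2, 4.0]
position: [585.4, -81.5, 16.7]
ft_force: [-1.1, -3.2, 4.1]
clock 4.45 clamp xy [ 14.6 -67.7] z 16.7 shift [ 0.6 -1.8 -0.3] yaw rel -0.001 F clamp [-0.7 -3.3] q6 -1.66
```

Converted, 1 mm is 0.016.

```bash
python3 nudge.py '[[0, [0, 0.016, 0], 0], [0, [0, 0.016, 0], 0]]'|grep -E 'pos|ft'; python3 -c "
from h import *
go(14,-69.5,17)
p,d,K,T=shot('wrist')
cv2.imwrite('pics/w3.png',cv2.resize(p[80:300,230:512],None,fx=2.7,fy=2.7,interpolation=cv2.INTER_CUBIC))"
```

```text
position: [585.7, -79.5, 16.7]
ft_force: [0.4, -3.3, 4.6]
clock 4.7 clamp xy [ 14.6 -65.6] z 16.7 shift [ 0.6 -3.9 -0.3] yaw rel -0.001 F clamp [ 0.8 -3.3] q6 -1.65
```

View pics/w3.png

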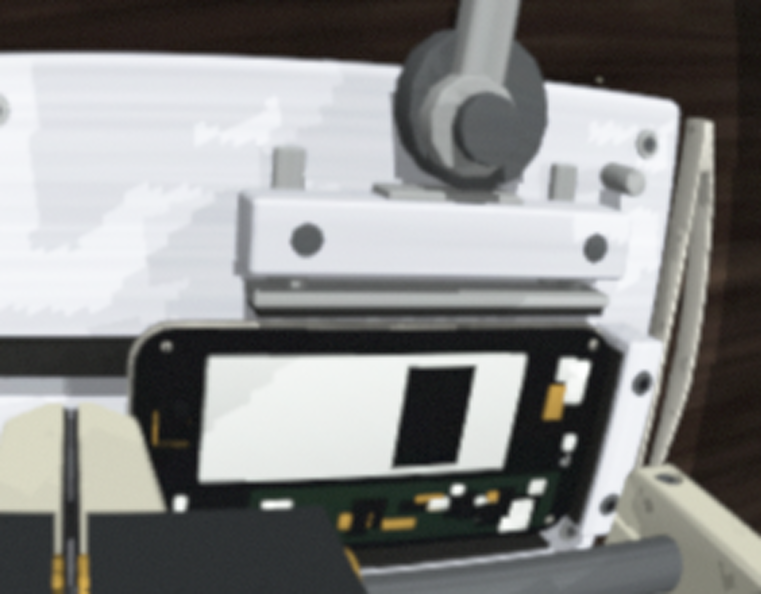

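The phone's far end now sits near the stop bar (crop x≈610 against the face at ≈615) but the force hasn't jumped yet. I'll push on until it does.

Converted, 0.8 mm is 0.0128.

```bash
for i in 1; do python3 nudge.py '[[0, [0, 0.0128, 0], 0], [0, [0, 0, 0], 0]]'|grep -E 'pos|ft'; python3 nudge.py '[[0, [0, 0.0128, 0], 0], [0, [0, 0, 0], 0]]'|grep -E 'pos|ft'; python3 nudge.py '[[0, [0, 0.0128, 0], 0], [0, [0, 0, 0], 0]]'|grep -E 'pos|ft'; done
```

```text
position: [585.7, -79.1, 16.7]
ft_force: [-0.8, -6.3, 4.4]
position: [585.8, -78.9, 16.7]
ft_force: [-1.8, -11.3, 3.2]
position: [585.9, -78.8, 16.7]
ft_force: [-2.2, -15.1, 3.1]
```

Force climbed to 15 N with the motion stalled, so the phone is home. Backing off, lifting and moving beside the lever, with a check of the phone from above.

Converted, -40 mm is -0.64, -30 mm is -0.48.

```bash
python3 nudge.py '[[0, [0, -0.032, 0], 0], [0, [0, -0.16, 0], 0], [0, [0, 0, -0.64], 0], [0, [0, 0, -0.48], 0], [0, [0, 0, 0], 0]]'; python3 nudge.py '[[0, [0.768, 0.384, 0], 0], [0, [0.768, 0.384, 0], 0], [0, [0.768, 0.384, 0], 0], [0, [0, 0, 0], 0]]'|grep pos
python3 - <<'E'
from h import *
go(-132,-2,20)
p,d,K,T=shot('top'); cv2.imwrite('pics/t2.png',cv2.resize(p[165:275,200:315],None,fx=5.2,fy=5.2,interpolation=cv2.INTER_CUBIC))
p,d,K,T=shot('wrist')
E
```

```text
clock: 6.12
position: [585.2, -89.3, 88.2]
orientation: [[-0.992, 0.129, 0.003], [0.129, 0.992, -0.0], [-0.003, 0.0, -1.0]]
ft_force: [-0.7, 0.3, -0.2]
finger_gap: 0.5
gripper_force: 0.0
position: [447.2, 2.5, 85.3]
clock 6.625 clamp xy [-133.2   -2.2] z 85.3 shift [-1.5  0.2 65.3] yaw rel 0.001 F clamp [ 0.5 -0.3] q6 -1.54
```

View pics/t2.png

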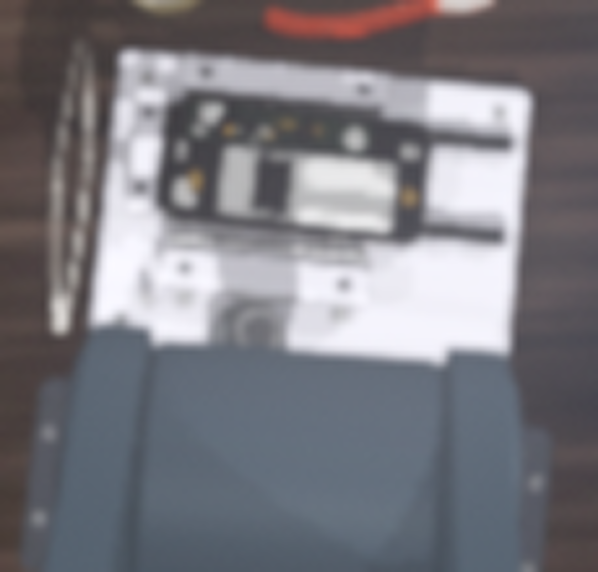

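The phone sits flush at the stop (its end at crop x≈160) and the free end is clear. Lowering beside the lever's grip.

Converted, 30 mm is 0.48, 25 mm is 0.4, 0.08 rad / 1.5708 = 0.0509.

```bash
python3 nudge.py '[[0, [0, 0, 0.48], 0.0509], [0, [0, 0, 0.4], 0.0509], [0, [0, 0, 0.16], 0], [0, [0, 0, 0], 0]]'; python3 -c "
from h import *
go(-132,8,20)"
```

```text
clock: 7.22
position: [451.1, 0.7, 21.2]
orientation: [[-0.959, 0.285, -0.001], [0.285, 0.959, 0.0], [0.001, -0.0, -1.0]]
ft_force: [-0.5, -0.7, 1.0]
finger_gap: 0.3
gripper_force: 0.0
clock 7.225 clamp xy [-129.2   -3.5] z 21.2 shift [ 4.6 10.9  1.2] yaw rel -0.159 F clamp [-0.5 -0.8] q6 -1.38
```

Converted, 7 mm is 0.112, 6 mm is 0.096.

```bash
python3 nudge.py '[[0, [0.112, 0.096, 0.016], 0], [0, [0, 0.064, 0], 0], [0, [0, 0.032, 0], 0], [0, [0, 0, 0], 0]]'|grep -E 'pos|ft'; python3 nudge.py '[[0, [0.0272, 0.1168, 0], 0.0637], [0, [0.0272, 0.1168, 0], 0.0637], [0, [0.0272, 0.1168, 0], 0.0637], [0, [0.0272, 0.1168, 0], 0.0637], [0, [0, 0, 0], 0]]'|grep -E 'pos|ft';python3 - <<'E'
from h import *
go(-61,18,20)
p,d,K,T=shot('wrist','w4.png')
E
```

```text
position: [447.9, 14.7, 20.9]
ft_force: [0.3, -0.1, -0.2]
position: [454.1, 43.8, 20.7]
ft_force: [-0.1, -0.3, 1.1]
clock 8.35 clamp xy [-131.8   39.6] z 20.7 shift [-71.5  19.2   0.8] yaw rel -0.559 F clamp [-0.1 -0.3] q6 -0.89
```

View pics/w4.png

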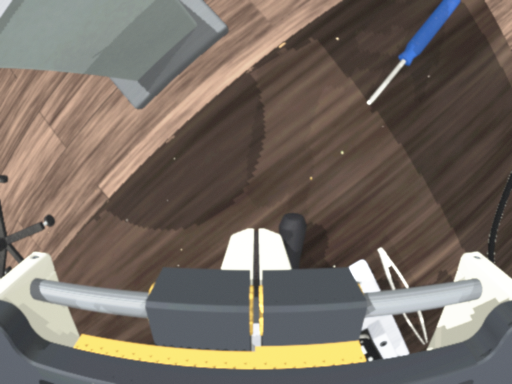

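The wrist view shows the black grip lying against the finger (u≈292, v≈215–265), parallel to it, so it is being pushed round. The blue driver at (410,50) is well clear. Continuing the arc.

Converted, 7.3 mm is 0.1168, 1.7 mm is 0.0272, 0.1 rad / 1.5708 = 0.0637.

```bash
python3 nudge.py '[[0, [0.0272, 0.1168, 0], 0.0637], [0, [0.0272, 0.1168, 0], 0.0637], [0, [0.0272, 0.1168, 0], 0.0637], [0, [0.0272, 0.1168, 0], 0.0637], [0, [0.0272, 0.1168, 0], 0.0637]]'|grep -E 'pos|ft'; python3 nudge.py '[[0, [0.0272, 0.1168, 0], 0.0637], [0, [0.0272, 0.1168, 0], 0.0637], [0, [0.0272, 0.1168, 0], 0.0637], [0, [0, 0, 0], 0]]'|grep -E 'pos|ft';python3 - <<'E'
from h import *
go(-61,18,20)
E
```

```text
position: [476.4, 72.7, 20.6]
ft_force: [-1.5, -1.5, 0.0]
position: [496.3, 83.7, 20.6]
ft_force: [-0.2, -0.1, -0.6]
clock 9.525 clamp xy [-95.1  84.6] z 20.6 shift [-72.3  19.3   0.6] yaw rel -1.358 F clamp [-0.2 -0.2] q6 -0.01
```

Force stays low and the geometry is as planned. Now the last part of the arc, in small steps until it stops.

Converted, 7.3 mm is 0.1168, 5 mm is 0.08, 0.1 rad / 1.5708 = 0.0637.

```bash
python3 nudge.py '[[0, [0.0272, 0.1168, 0], 0.0637], [0, [0.0192, 0.08, 0], 0.0446], [0, [0, 0, 0], 0]]'|grep -E 'pos|ft'; python3 nudge.py '[[0, [0.0048, 0.024, 0], 0.0191], [0, [0, 0, 0], 0]]'|grep -E 'pos|ft';python3 nudge.py '[[0, [0, 0.024, 0], 0], [0, [0, 0, 0], 0]]'|grep -E 'pos|ft'
python3 - <<'E'
from h import *
go(-61,18,20)
E
```

```text
position: [508.1, 87.1, 20.5]
ft_force: [-0.4, 0.0, -0.3]
position: [509.6, 87.4, 20.6]
ft_force: [-1.5, -0.5, 0.7]
position: [511.2, 87.2, 20.6]
ft_force: [-2.6, 1.1, 0.4]
clock 10.4 clamp xy [-80.7  90.1] z 20.6 shift [-72.3  18.9   0.6] yaw rel -1.56 F clamp [-2.7  0.8] q6 0.2
```

Converted, 1 mm is 0.016.

```bash
for i in 1; do python3 nudge.py '[[0, [0, 0.016, 0], 0], [0, [0, 0, 0], 0]]'|grep -E 'pos|ft';python3 nudge.py '[[0, [0, 0.016, 0], 0], [0, [0, 0, 0], 0]]'|grep -E 'pos|ft';python3 nudge.py '[[0, [0, 0.016, 0], 0], [0, [0, 0, 0], 0]]'|grep -E 'pos|ft'; done
python3 - <<'E'
from h import *
go(-61,18,20)
E
```

```text
position: [511.5, 87.2, 20.4]
ft_force: [-4.2, 1.8, 1.8]
position: [511.8, 87.1, 20.3]
ft_force: [-8.7, 1.5, 3.0]
position: [512.0, 87.2, 20.2]
ft_force: [-10.5, 3.6, 5.6]
clock 11.15 clamp xy [-79.9  90.1] z 20.2 shift [-72.3  18.2   0.1] yaw rel -1.56 F clamp [-10.8   2.2] q6 0.2
```

The lever has stalled with force rising to 11 N, so it is at its stop. Retreating straight back and up, then clear for a final look.

Converted, -60 mm is -0.96, -50 mm is -0.8.

```bash
python3 nudge.py '[[0, [0, -0.064, 0], 0], [0, [0, -0.32, 0], 0], [0, [0, 0, -0.8], 0], [0, [0, -0.48, -0.8], 0], [0, [0, -0.96, -0.32], 0]]'|grep -E 'pos|ft'; python3 nudge.py '[[0, [0, -0.96, -0.32], 0], [0, [0, -0.48, 0], 0], [0, [0, 0, 0], 0]]'|grep -E 'pos|ft'
python3 - <<'E'
from h import *
p,d,K,T=shot('top'); cv2.imwrite('pics/t3.png',cv2.resize(p[165:275,200:315],None,fx=5.2,fy=5.2,interpolation=cv2.INTER_CUBIC))
E
```

```text
position: [403.5, 100.5, 142.9]
ft_force: [-0.2, 0.8, 0.4]
position: [312.5, 111.1, 160.7]
ft_force: [0.6, 0.5, -0.2]
```

View pics/t3.png

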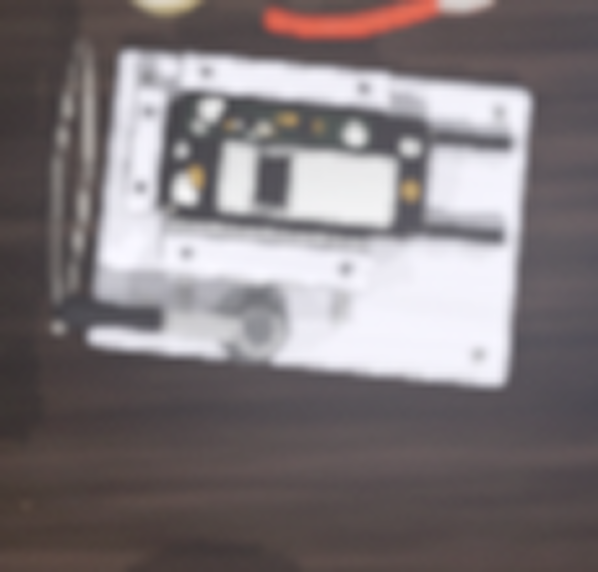

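The lever lies along the clamp's front (from (258,328) to (60,312)), the jaw has closed, and the tools are unmoved. I'll check numerically that the phone didn't creep off the stop as the jaw closed.

Run:
```python
from h import *
a,b=[cv2.imread(f'pics/{n}.png') for n in('t2','t3')]
A=a[80:240,395:440]
for n,(y0,y1,x0,x1) in dict(right=(125,215,390,440),left=(100,215,160,215),base=(90,380,470,545)).items():
    m=cv2.matchTemplate(b[y0-20:y1+20,x0-20:x1+20],a[y0:y1,x0:x1],cv2.TM_CCOEFF_NORMED);q=cv2.minMaxLoc(m);print(n,q[1],np.array(q[3])-20)
z=np.load('/tmp/top.npz');K,T=z['K'],z['T']
f=lambda x,y,h:((plane(200+(x+.5)/5.2-.5,165+(y+.5)/5.2-.5,h,K,T)[:2]-t)@Rc).round(1)
g=cv2.cvtColor(b,6).astype(float)
for y in(160,175):
    R=g[y-6:y+6].mean(0); print(y,'right',f(400+np.argmax(np.gradient(R)[400:450]),y,25),'left',f(145+np.argmin(np.gradient(R)[145:185]),y,27))
```

```text
right 0.9527863264083862 [ 1 -4]
left 0.9693795442581177 [ 0 -3]
base 0.9272069334983826 [0 0]
160 right [ 25.2 -50.6] left [12.5 71.4]
175 right [ 18.3 -51.3] left [ 5.7 70.6]
```

```bash
python3 -c "
from rig import r, camrig, workorder
print(workorder.finish_job())"
```

```text
the job is handed in; nothing more can be done
None
```

The phone is home against the end stop, the cam lever is pushed fully round to its stop, and the job is handed in (about 12 s of the 42 s used; the final picture shows the phone off the stop by no more than about 1 mm, if at all, and the nearby tools in that view unmoved).

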